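# Nip a valve body in the ring chuck

### The job

Stand the white check-valve body upright in the middle of the little ring chuck and let go of it, then turn the chuck's slim knurled ring clockwise until all three jaws have nipped it snugly, about 10 N at each jaw. The moulding cracks if it is overtightened, so feel for the bite and stop there; grip nothing but the knurled ring when turning, keeping off the fixed rings above and below it, and leave the other parts on the bench alone.

Things in the scene. Friction and masses are not known exactly. Their poses are not given: they have to be found in the camera images.
- valve_body: Loose white plastic check-valve body, about 60 g, 37 mm high, standing: foot collar 12 mm high, about 30 mm diameter (mouldings run from 28.5 to 32, this one is not gauged, so the bite must be felt); ribbed barrel 24 mm diameter from 12 to 29 mm height (take it here); thin brass nipple on top. A jaw pressing over 20 N cracks it. Origin: centre of underside, z up its axis.
- chuck: Ring chuck on a fixed dark steel plate 116 mm square, 8 mm thick. Stacked about one vertical axis: fixed lower ring, turning knurled ring, fixed face plate, three jaws. Above the knurled ring nothing reaches over 30 mm from the axis, so fingers can come down outside the face plate. Origin: on the axis at bench level; z up; jaw a toward +x, b and c at 120 and 240 degrees counter-clockwise.
- seat (a point): Centre of the face plate's top, on the axis, 38 mm above the bench: the valve body's underside stands here. To the left of the chuck (as the robot looks) stands an open water purifier, 440 mm tall, with an upright glass panel at its front, between the chuck and the left end of the bench: swing the arm well over it.
- ring_mid (a point): Centre of the knurled steel ring, on the axis. The ring is 66 mm in diameter and 10 mm high, from 18.5 to 28.5 mm above the bench; it drags with 0.3 N m and stays where it is left. With the turn paused and the ring still gripped, the drag may act either way: compare like readings before and after the bite.
- cam_ring (a joint): Angle of the knurled ring in rad: 0 = jaws fully open, growing clockwise seen from above (closing) to 1.65; starts at 0.05 to 0.42. Each rad moves every jaw 5 mm inward; jaw faces stand 21.5 mm from the axis at 0. Once the jaws bite, each newton at every jaw adds 0.015 N m to the torque, so 10 N a jaw is a rise of 0.15 N m over the idle turn, and 0.1 rad past the bite is too much.
- jaw_a: Jaw a, polished steel, 7.5 mm long radially, 8 mm wide, 38 to 48 mm above the bench. Origin: foot of its gripping face, on the face plate; x points away from the axis. Driven by the knurled ring; not to be pushed by the robot.
- jaw_b: Jaw b, as jaw a, 120 degrees counter-clockwise of it.
- jaw_c: Jaw c, as jaw a, 240 degrees counter-clockwise of it.
- face_plate: Fixed aluminium plate over the knurled ring, 59 mm in diameter, 30 to 38 mm above the bench (origin and axes as the chuck's); not to be touched by the robot.
- lower_ring: Fixed aluminium part under the knurled ring: flange 80 mm in diameter, 8 to 14 mm above the bench, and on it a neck 59 mm in diameter up to 18.5 mm (origin and axes as the chuck's); not to be touched by the robot.
- solenoid_valve: Bystander: loose solenoid valve, white body with a coil in a steel yoke, 86 x 32 x 49 mm; leave it.
- flux_tin: Bystander: loose small round white tin with a green lid, 44 mm across, 21 mm high; leave it.
- fitting_1: Bystander: loose grey tee fitting, 34 x 36 x 22 mm; leave it.
- fitting_2: Bystander: loose white tee fitting, 38 x 36 x 22 mm; leave it.
There are look-alikes about, which are no part of the job. What is shaped like the valve_body but purple or turquoise is not meant.

How it is judged:
By the outcome, as a careful person would: the job done as asked, in the order asked, and still so for the second after the job is handed in, with the robot touching nothing.
It also fails if it takes over 72 s, if anything falls off the work surface, if the arm or the gripper's body presses on something with over 40 N, if the wrist force passes 120 N, or if a joint passes its speed limit or range.

### The arm

A 7-joint arm with a two-finger parallel gripper is mounted at the origin on a cart in front of the work surface, level with it; the furniture and walls round the work are solid. World frame = base frame: x ahead of the robot, y to its left, z up, the work surface at z = 0. Lengths are in m, angles in degrees, forces in N, time in s.
With the tool pointing down it reaches from about 0.425 to 0.875 m from the base axis. Payload 4.7 kg.
Tool frame: the origin (TCP) lies at the centre of the arm's flange, where the gripper is bolted on; the fingertips stand 182 mm ahead of it and the grasp point (between the pads) lies 164 mm ahead of it; z points along the fingers, y is the line along which they close (so a half turn about z gives the same grasp; the last joint's range is limited). The gripper opens to 87 mm and grips with 3 to 60 N. Pads are 19 mm wide; open, the fingers measure 117 mm over their backs; the gripper's body (75 mm by 190 mm) begins 51 mm behind the grasp point.
Start: joints at [70.48, 18.392, -4.016, 83.108, 1.295, 78.541, -3.26], TCP at [0.226, -0.61, 0.405] pointing down, gripper open.
Joint ranges: [-163.93, 163.93], [-17.29, 119.83], [-79.2, 71.16], [3.27, 140.29], [-89.18, 269.18], [5.43, 117.66], [-154.24, 154.24]. Speed limits (degrees/s): [147.25, 147.25, 180, 180, 180, 180, 180].

### API

Orientations are given as [roll, pitch, yaw] about the fixed x, y, z axes, in that order (R = Rz(yaw) Ry(pitch) Rx(roll)).
In Python, from cell import env gives the robot as it stands. The module is installed in compiled form; this text tells all that it offers.
- The arm moves only by the tool step_arm, never from a script. Its argument "steps" is one flat list of numbers, 5 for each row, row after row: the opening, from 0 (shut) to 1 (fully open), then the shift along the tool's x, y, z in mm, then the turn about the tool's z in degrees. In form: [grip, dx, dy, dz, roll, grip, dx, dy, dz, roll, ...]. A call has 1 to 12 rows; each row shifts and turns the commanded pose from where the row before left it, along the tool's axes as they then stand; what a row does not reach is not made up. A row lasts 1/8 s, in which the tool goes at most 62.5 mm and 10.7 degrees, less where a joint would pass 70% of its speed; a pose out of reach is approached as far as the arm can. A call with a gripper value outside its range is refused whole. The fingers move at their own pace and stop on an object; "grip_force" is the grip in N (left out, the last holds). Time passes only in rows, so rows that do not move let the fingers close. It gives the time, the measured TCP pose, the force, the opening and the grip force at its end, in the units of the state.
- env.get_obs(): the state, without advancing time (a new reading comes with each control period).
- env.read_camera(name): name is "scene" or "top" or "wrist"; returns a dict with "image" (384x512x3 uint8, red, green, blue), "camera_matrix" (3x3 intrinsics, pixels), "R" (3x3) and "t" (3): a world point X has camera coordinates R X + t. Camera axes: x right, y down, z forward; pixel columns grow to the right and rows downward; lengths in m; the calibration is good to about 2 mm. A picture is of the moment at which its call begins. There is no depth.
- env.sign_off(): hands the job in; it is judged then, once.
The state is a dict: "time_s": time; "qpos": joint angles; "joint_velocities": joint speeds; "effort": joint torques, N m; "tool_pos": TCP position; "tool_rot": TCP orientation; "force": force on the tool from outside, world axes, zero at the start; "wrist_torque": the same for the moment, N m; "grip_width": finger opening in m; "grasp_force": force on a finger pad.
Only numpy, scipy, OpenCV 4.12 (cv2) and the standard library are available. Lean on these libraries where they do the work, as an engineer would, in place of code of your own. Each camera call takes 0.05 s, during which the arm holds its last target. There are 200 camera calls.

## Working session

There is one attempt and no reset: what is moved stays moved. The work goes in short steps, Python scripts to look and compute and a tool call to move; the robot and the scene stay as the last step left them, time stands still between calls to the robot, and variables do not carry over. Pictures are saved under pics/ and viewed, at most 10 in all, crops included, and the job is handed in when it is done.

Besides the shell and the picture viewer there is one more tool, called after "Call:" as name(argument=value, ...) on one line, values as JSON. step_arm: Moves the arm, as the interface text tells. Its arguments: {"type":"object","properties":{"steps":{"type":"array","items":{"type":"number"}},"grip_force":{"type":"number"}},"required":["steps"]}

```bash
mkdir -p pics
cat > h.py <<'E'
import numpy as np,cv2
from cell import env
def cam(n,save=None):
    c=env.read_camera(n)
    if save: cv2.imwrite('pics/'+save,c['image'][:,:,::-1])
    return c
def ray(c,uv):
    K,R,t=[np.array(c[k]) for k in('camera_matrix','R','t')]
    d=R.T@np.linalg.solve(K,[uv[0],uv[1],1.]);return -R.T@t,d/np.linalg.norm(d)
def onz(c,uv,z):
    o,d=ray(c,uv);return o+d*(z-o[2])/d[2]
def tri(rs):
    A=0;b=0
    for o,d in rs:
        P=np.eye(3)-np.outer(d,d);A=A+P;b=b+P@o
    return np.linalg.solve(A,b)
def proj(c,X):
    p=np.array(c['camera_matrix'])@(np.array(c['R'])@np.array(X)+c['t']);return p[:2]/p[2]
E
python3 - <<'E'
from h import *
a=cam('scene');b=cam('top')
im=np.vstack([a['image'],b['image']])
im=np.hstack([a['image'],b['image']])
cv2.imwrite('pics/a.png',a['image'][:,:,::-1]);cv2.imwrite('pics/b.png',cv2.resize(b['image'],(800,600))[:,:,::-1])
for c in(a,b): print(ray(c,(256,192)),c['camera_matrix'][0][0])
print(env.get_obs())
E
```

```text
(array([ 0.12877082, -0.89667625,  0.75392892]), array([ 0.35348   ,  0.59735171, -0.71987695])) 421.7499944065916
(array([ 0.38536217, -0.30961154,  0.90371657]), array([ 0.0218602 , -0.03899516, -0.99900025])) 476.43732325575263
{'time_s': 0.1, 'qpos': array([70.47989409, 18.43510828, -4.01639651, 83.16818909,  1.29460155,
       78.54055735, -3.25964291]), 'joint_velocities': array([-0.00854602, -0.12597946, -0.06729582, -0.11602497, -0.10312104,
       -0.00511488,  0.05101687]), 'effort': array([-4.34370550e-04, -4.92570949e+01, -4.06106198e-01, -3.13400388e+01,
       -6.42712531e-02,  3.94322444e-02,  5.66372660e-05]), 'tool_pos': array([ 0.22572144, -0.6093541 ,  0.40376495]), 'tool_rot': array([-1.79901359e+02,  4.79090895e-03,  2.03308092e+01]), 'force': array([0.3764537 , 0.0281584 , 0.08995467]), 'wrist_torque': array([-0.0072331 ,  0.02044896, -0.05039477]), 'grasp_force': 0.0, 'grip_width': 0.08710732307176183}
```

View pics/a.png

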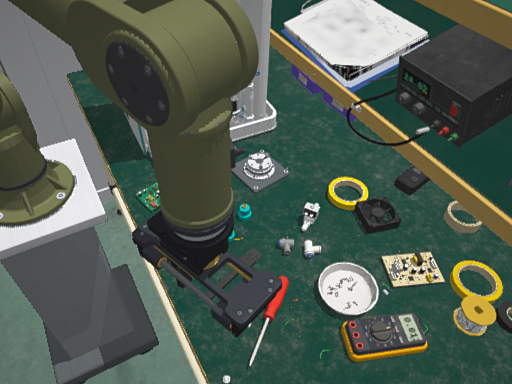

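View pics/b.png

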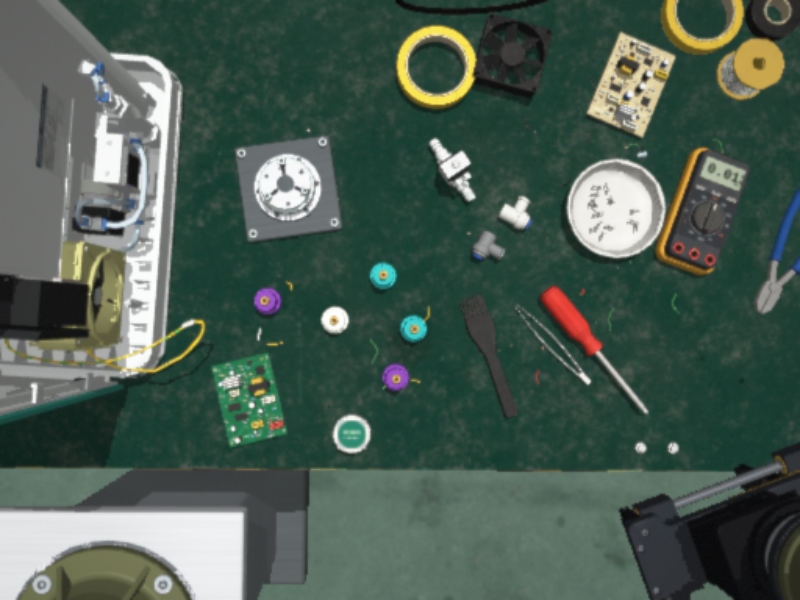

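The top view (800-px scale) shows the white body at (335,320). Look-alikes are purple at (267,301) and (396,377), turquoise at (383,276) and (413,328), and the white/green tin at (351,434). The chuck is at (287,186). I choose the white one with the brass nipple and will check it from close up.

Run:
```python
from h import *
b=cam('top');s=1.5625
for n,p,z in(('valve',(335,320),.03),('chuck',(287,186),.04),('pur1',(267,301),.03),('pur2',(396,377),.03),('tq1',(383,276),.03),('tq2',(413,328),.03),('tin',(351,434),.02)):
    print(n,onz(b,np.array(p)/s,z).round(4))
# purifier rim front corner
for p in((180,90),(165,340),(205,325)): print(onz(b,np.array(p)/s,.02).round(3))
w=cam('wrist');print(ray(w,(256,192)),w['camera_matrix'][0][0])
o=env.get_obs();print(o['tool_pos'],o['tool_rot'])
im=b['image'][150:300,130:300];im2=b['image'][75:165,140:230]
cv2.imwrite('pics/c.png',np.hstack([cv2.resize(im,(453,400),interpolation=2),cv2.resize(im2,(400,400)),])[:,:800,::-1][:,:800])
```

```text
valve [ 0.3801 -0.2679  0.03  ]
chuck [ 0.5349 -0.2105  0.04  ]
pur1 [ 0.4013 -0.1883  0.03  ]
pur2 [ 0.3142 -0.3401  0.03  ]
tq1 [ 0.4324 -0.3234  0.03  ]
tq2 [ 0.3718 -0.3594  0.03  ]
tin [ 0.2459 -0.2882  0.02  ]
[ 0.65 -0.08  0.02]
[ 0.354 -0.069  0.02 ]
[ 0.372 -0.115  0.02 ]
(array([ 0.29008489, -0.58662621,  0.38421752]), array([-0.24781911, -0.08943197, -0.96466969])) 295.2860206481428
[ 0.22577411 -0.60941309  0.40409629] [-1.79936427e+02  4.17306728e-03  2.03322744e+01]
```

View pics/c.png

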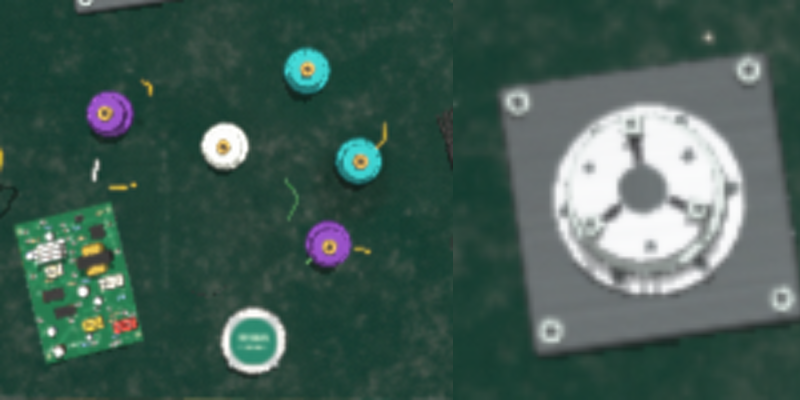

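The close crop confirms that the body at top (335,320) is white with a brass nipple, and the chuck's jaws are open. Next I move over it for a wrist view.

Call:
step_arm(steps=[0.5, 26, -26, 5, 0, 0.5, 26, -26, 5, 0, 0.5, 26, -26, 5, 0, 0.5, 26, -26, 5, 0, 0.5, 26, -26, 5, 0, 0.5, 26, -26, 5, 0, 0.5, 26, -26, 5, 0, 0.5, 26, -26, 5, 0, 0.5, 26, -26, 5, 0, 0.5, 26, -26, 5, 0, 0.5, 0, 0, 0, 0, 0.5, 0, 0, 0, 0], grip_force=12)

```text
time_s: 1.7
tool_pos: [0.3789, -0.276, 0.3548]
tool_rot: [180.0, 0.0, 20.3]
force: [0.3, -0.1, 0.3]
grip_width: 0.0435
grasp_force: 0.0
```

Run:
```python
from h import *
o=env.get_obs();print(o['time_s'],o['tool_pos'],o['tool_rot'],o['qpos'].round(1))
w=cam('wrist');a=cam('scene')
print(proj(w,(.38,-.268,.037)),proj(w,(.535,-.21,.038)),proj(a,(.38,-.268,.037)),proj(a,(.535,-.21,.038)))
cv2.imwrite('pics/d.png',np.hstack([w['image'],cv2.resize(a['image'][90:282,180:324],(288,384))])[:,:,::-1])
import pickle;pickle.dump((w,a),open('w1.pkl','wb'))
```

```text
1.7 [ 0.37892983 -0.27596451  0.35481253] [1.79966793e+02 2.86119460e-02 2.03087314e+01] [ 52.4  -1.1 -19.3 111.1  -0.4  69.9 -36.4]
[248.14423125 176.05159456] [246.24445272  -6.46338482] [211.15019887 197.43732201] [256.95628769 161.45189736]
```

View pics/d.png

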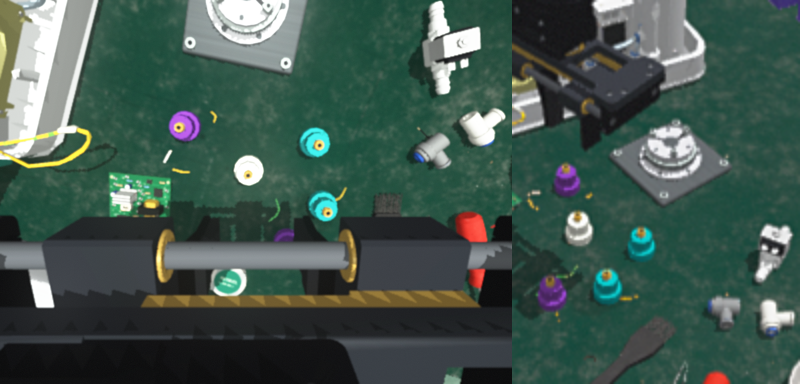

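The wrist view shows the white body's nipple at (249,176). The scene view has the body at about (213,197) and the chuck face at about (258,161). Now I triangulate by segmentation.

```bash
cat >> h.py <<'E'
def brass(c,X,r=9):
    u,v=proj(c,X).round().astype(int)
    i=c['image'][v-r:v+r+1,u-r:u+r+1].astype(int)
    m=(i[:,:,0]-i[:,:,2]>40);y,x=np.nonzero(m)
    return (x.mean()+u-r,y.mean()+v-r),m.sum()
E
python3 - <<'E'
from h import *
import pickle
w,a=pickle.load(open('w1.pkl','rb'));b=cam('top')
X=(.380,-.268,.037);rs=[];names='wab'
for n,c in zip(names,(w,a,b)):
    p,k=brass(c,X);print(n,p,k,onz(c,p,.036).round(4));rs.append(ray(c,p))
print('all',tri(rs),'wb',tri([rs[0],rs[2]]),'ab',tri(rs[1:]))
# white blob centroid top
# chuck: save zoom of top & scene
C=(.535,-.21,.038)
def crop(c,s,h):
    u,v=proj(c,C).round().astype(int);print((u-h,v-h));return cv2.resize(c['image'][v-h:v+h,u-h:u+h],(400,400),interpolation=cv2.INTER_CUBIC)
cv2.imwrite('pics/e.png',np.hstack([crop(b,0,40),crop(a,0,25)])[:,:,::-1])
E
```

```text
w (np.float64(247.47457627118644), np.float64(174.16949152542372)) 59 [ 0.3814 -0.2667  0.036 ]
a (np.float64(212.95), np.float64(196.75)) 20 [ 0.385  -0.2671  0.036 ]
b (np.float64(nan), np.float64(nan)) 0 [nan nan nan]
all [nan nan nan] wb [nan nan nan] ab [nan nan nan]
(np.int64(144), np.int64(79))
(np.int64(232), np.int64(136))h.py:23: RuntimeWarning: Mean of empty slice.
  return (x.mean()+u-r,y.mean()+v-r),m.sum()
  ret = ret.dtype.type(ret / rcount)
```

View pics/e.png

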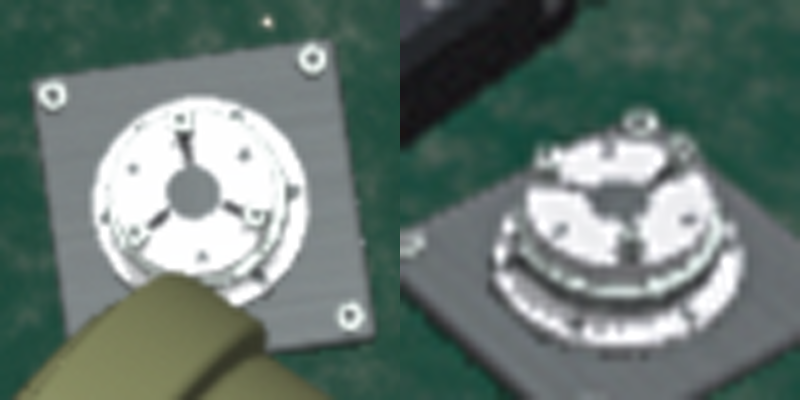

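Run:
```python
from h import *
import pickle
w,a=pickle.load(open('w1.pkl','rb'));b=cam('top')
V=[(w,(247.5,174.2)),(a,(212.95,196.75)),(b,(213.4,204.8))]
for c,p in V: print(onz(c,p,.037).round(4))
print('valve nipple all',tri([ray(c,p) for c,p in V]).round(4),'wb',tri([ray(*V[0]),ray(*V[2])]).round(4))
C=[(a,(258.7,160.6)),(b,(182,117))]
for c,p in C: print(onz(c,p,.038).round(4))
print('chuck',tri([ray(*x) for x in C]).round(4))
s=[(54,95),(313,58),(349,317)]
P=[onz(b,(144+x/5-.4,79+y/5-.4),.008) for x,y in s];print(np.array(P).round(4),'ctr',((P[0]+P[2])/2).round(4))
```

```text
[ 0.3816 -0.2667  0.037 ]
[ 0.3846 -0.268   0.037 ]
[ 0.3801 -0.2664  0.037 ]
valve nipple all [ 0.3821 -0.2671  0.0374] wb [ 0.3803 -0.2665  0.0316]
[ 0.5405 -0.2093  0.038 ]
[ 0.5389 -0.2072  0.038 ]
chuck [ 0.5402 -0.2075  0.0365]
[[ 0.5799 -0.1514  0.008 ]
 [ 0.5959 -0.2483  0.008 ]
 [ 0.498  -0.2632  0.008 ]] ctr [ 0.539  -0.2073  0.008 ]
```

Call:
step_arm(steps=[0.5, 5, -8, 20, 0, 0.5, 0, 0, 25, 0, 0.5, 0, 0, 25, 0, 0.5, 0, 0, 20, 0, 0.5, 0, 0, 0, 0, 0.5, 0, 0, 0, 0])

```text
time_s: 2.65
tool_pos: [0.3814, -0.2667, 0.2655]
tool_rot: [179.9, -0.0, 20.3]
force: [0.0, 0.2, 0.6]
grip_width: 0.0436
grasp_force: 0.0
```

Run:
```python
from h import *
o=env.get_obs();print(o['time_s'],o['tool_pos'],o['tool_rot'],o['qpos'].round(1))
w=cam('wrist','f.png')
X=np.array([.381,-.267,.036]);print(proj(w,X),proj(w,o['tool_pos']-[0,0,.164]))
try:
  p,k=brass(w,X,14);print(p,k,onz(w,p,.037))
except Exception as e: print(e)
```

```text
2.65 [ 0.38138243 -0.26671832  0.26552278] [ 1.79945936e+02 -3.62096957e-02  2.02885841e+01] [ 51.5   3.9 -20.3 117.3   1.6  59.  -39.3]
[254.72308249 206.94832603] [253.95569157 244.56606182]
(np.float64(254.88349514563106), np.float64(206.10679611650485)) 103 [ 0.38196569 -0.26677519  0.037     ]
```

View pics/f.png

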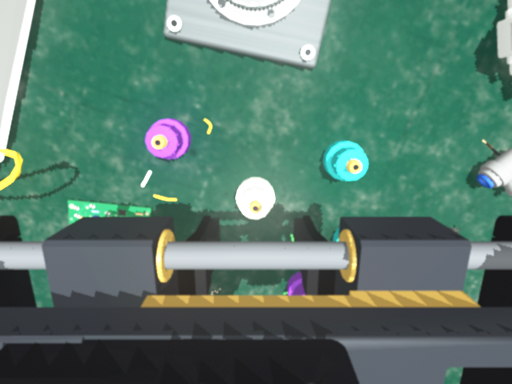

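The white body sits between the fingers, with its nipple at (255,206) agreeing with the estimate to 0.6 mm. I descend, grip and lift.

Call:
step_arm(steps=[0.5, 0, 0, 25, 0, 0.5, 0, 0, 25, 0, 0.5, 0, 0, 20, 0, 0.5, 0, 0, 0, 0, 0, 0, 0, 0, 0, 0, 0, 0, 0, 0, 0, 0, 0, 0, 0, 0, 0, 0, 0, 0], grip_force=12)

```text
time_s: 3.7
tool_pos: [0.3816, -0.2664, 0.1956]
tool_rot: [179.9, -0.0, 20.3]
force: [-0.9, 0.9, 6.0]
grip_width: 0.0232
grasp_force: 12.0
```

Call:
step_arm(steps=[0, 0, 0, 0, 0, 0, 0, 0, -20, 0, 0, 0, 0, -40, 0, 0, 0, 0, -40, 0, 0, 0, 0, 0, 0, 0, 0, 0, 0, 0])

```text
time_s: 4.45
tool_pos: [0.3807, -0.2659, 0.294]
tool_rot: [-180.0, 0.0, 20.3]
force: [0.5, 0.7, -1.8]
grip_width: 0.0234
grasp_force: 12.0
```

Call:
step_arm(steps=[0, 20, 0, 0, 0, 0, 25, 0, 0, 0, 0, 30, 0, 0, 0, 0, 30, 0, 0, 0, 0, 30, 0, 0, 0, 0, 20, 0, 0, 0, 0, 14, 0, 0, 0, 0, 0, 0, 0, 0, 0, 0, 0, 0, 0])

```text
time_s: 5.58
tool_pos: [0.5389, -0.2081, 0.2945]
tool_rot: [180.0, 0.1, 20.3]
force: [-0.8, 0.0, -1.1]
grip_width: 0.0237
grasp_force: 12.0
```

Run:
```python
from h import *
import pickle
o=env.get_obs();print(o['time_s'],o['tool_pos'],o['tool_rot'],o['qpos'].round(1),o['force'])
w=cam('wrist');a=cam('scene');b=cam('top')
C=(.539,-.2075,.05)
print([proj(c,C) for c in (w,a,b)])
pickle.dump((w,a,b),open('w2.pkl','wb'))
u,v=proj(a,C).round().astype(int)
cv2.imwrite('pics/g.png',np.hstack([w['image'],cv2.resize(a['image'][v-60:v+36,u-36:u+36],(288,384),interpolation=2)])[:,:,::-1]);print(u-36,v-60)
```

```text
5.575 [ 0.53891211 -0.20807157  0.29450571] [1.79998384e+02 7.08566884e-02 2.02784564e+01] [ 40.6  16.1 -25.6 100.6   7.6  65.1 -57.1] [-0.7553618   0.03696425 -1.14597274]
[array([254.29269143, 199.62470634]), array([257.96860497, 156.81046619]), array([181.39452919, 115.76371773])]
222 97
```

View pics/g.png

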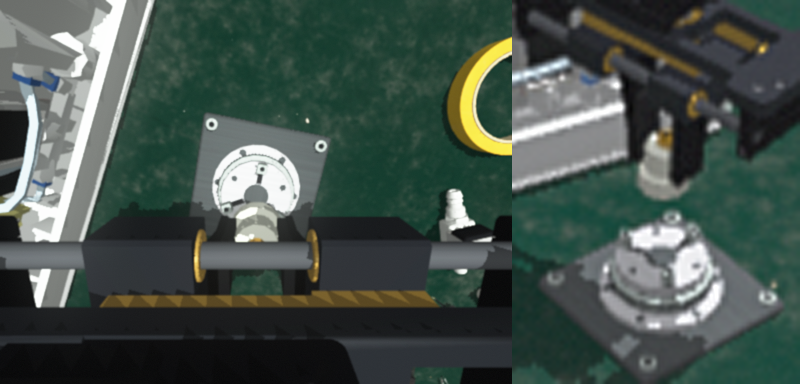

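The body hangs upright between the pads, with the chuck behind it. In the wrist view the plate screws are at (211,124) and (321,146), and the face hole is at about (256,190). Now I refine the chuck axis and the body's offset in the hand.

Run:
```python
from h import *
import pickle
w,a,b=pickle.load(open('w2.pkl','rb'))
def blob(c,p,r=7):
    u,v=p;i=c['image'][v-r:v+r+1,u-r:u+r+1].min(2).astype(float)
    m=np.clip(i-170,0,None);y,x=np.mgrid[v-r:v+r+1,u-r:u+r+1];return (x*m).sum()/m.sum(),(y*m).sum()/m.sum()
pa,pb=blob(w,(211,124)),blob(w,(321,146));print(pa,pb)
A,B=onz(w,pa,.009),onz(w,pb,.009);d=(B-A)[:2];print(A,B,np.linalg.norm(d))
print('ctr',(A+B)[:2]/2+np.array([d[1],-d[0]])/2)
# top, scene screws
for c,ps in((b,[(154,97),(206,90)]),(a,[(222+(557-512)//4,97+277//4),(222+(769-512)//4,97+297//4),(222+(648-512)//4,97+363//4),(222+(672-512)//4,97+217//4)])):
    P=[onz(c,blob(c,p,4),.009) for p in ps];print(np.array(P).round(4))
    if len(P)==4:print('ctr a',((P[0]+P[1])/2).round(4),((P[2])).round(4))
# nipple in hand
o=env.get_obs();i=w['image'][225:245,236:278].astype(int);m=(i[:,:,0]-i[:,:,2]>40)&(i[:,:,0]>120);y,x=np.nonzero(m);print(x.min()+236,x.max()+236,y.min()+225,y.max()+225,x.mean()+236,y.mean()+225)
t=o['tool_pos']
print('expected nipple px',proj(w,t-[0,0,.1585]),'foot front/axis',proj(w,t-[0,0,.1955]))
# foot edges: white run at rows
for r in (205,210,215): print(r,w['image'][r,225:290].min(1).tolist())
```

```text
(np.float64(211.5142857142857), np.float64(123.3736477115118)) (np.float64(320.4555752212389), np.float64(145.33769911504424))
[ 0.57988683 -0.15208522  0.009     ] [ 0.59547222 -0.24955429  0.009     ] 0.09870726483068566
ctr [ 0.53894499 -0.20861245]
[[    nan     nan     nan]
 [ 0.5955 -0.248   0.009 ]]
[[    nan     nan     nan]
 [ 0.5984 -0.2481  0.009 ]
 [    nan     nan     nan]
 [ 0.5759 -0.1629  0.009 ]]
ctr a [nan nan nan] [nan nan nan]
250 261 238 241 255.85 239.55
expected nipple px [254.31786209 248.89816132] foot front/axis [254.697534   222.54426836]
205 [219, 226, 233, 234, 215, 165, 102, 74, 67, 79, 99, 117, 129, 143, 158, 160, 162, 163, 159, 154, 151, 148, 151, 155, 159, 160, 162, 162, 163, 164, 164, 164, 165, 165, 166, 168, 169, 169, 164, 156, 153, 154, 148, 133, 121, 123, 137, 157, 184, 227, 246, 248, 247, 247, 247, 246, 246, 246, 246, 246, 246, 246, 246, 244, 237]
210 [60, 57, 69, 103, 133, 137, 127, 129, 150, 163, 164, 163, 156, 146, 142, 147, 158, 176, 203, 228, 243, 251, 254, 253, 253, 253, 253, 253, 253, 253, 254, 247, 209, 187, 187, 188, 189, 188, 188, 186, 184, 177, 166, 154, 145, 134, 127, 126, 121, 116, 130, 158, 170, 177, 210, 238, 247, 247, 247, 244, 236, 231, 222, 213, 217]
215 [102, 104, 118, 143, 161, 167, 167, 166, 156, 137, 136, 172, 230, 251, 254, 253, 253, 253, 253, 253, 253, 253, 253, 251, 248, 239, 214, 184, 168, 163, 159, 149, 138, 138, 140, 142, 146, 152, 157, 164, 174, 183, 185, 186, 186, 186, 186, 186, 185, 176, 158, 136, 125, 128, 138, 138, 128, 114, 104, 106, 111, 116, 108, 96, 74]<stdin>:6: RuntimeWarning: invalid value encountered in scalar divide
```

Call:
step_arm(steps=[0, 0, 0, 15, 0, 0, 0, 0, 20, 0, 0, 0, 0, 15, 0, 0, 0, 0, 8, 0, 0, 0, 0, 0, 0, 0, 0, 0, 0, 0])

```text
time_s: 6.48
tool_pos: [0.54, -0.2075, 0.2372]
tool_rot: [180.0, -0.0, 20.3]
force: [-0.8, 0.2, -1.4]
grip_width: 0.0237
grasp_force: 12.0
```

Call:
step_arm(steps=[0, 0, 0, 1, 0, 0, 0, 0, 0, 0, 0, 0, 0, 0, 0])

```text
time_s: 6.85
tool_pos: [0.5397, -0.2075, 0.236]
tool_rot: [180.0, -0.0, 20.3]
force: [-0.3, 0.6, -0.8]
grip_width: 0.0238
grasp_force: 12.0
```

Call:
step_arm(steps=[0, 0, 0, 0.5, 0, 0, 0, 0, 0, 0, 0, 0, 0, 0, 0])

```text
time_s: 7.22
tool_pos: [0.5396, -0.2075, 0.2352]
tool_rot: [180.0, 0.0, 20.3]
force: [0.2, -0.4, -0.6]
grip_width: 0.0236
grasp_force: 12.0
```

Call:
step_arm(steps=[0, 0, 0, 0.5, 0, 0, 0, 0, 0, 0, 0, 0, 0, 0, 0])

```text
time_s: 7.6
tool_pos: [0.5396, -0.2075, 0.2347]
tool_rot: [180.0, 0.0, 20.3]
force: [-1.0, -0.5, -0.7]
grip_width: 0.0237
grasp_force: 12.0
```

Call:
step_arm(steps=[0, -1, 0.4, 0.5, 0, 0, 0, 0, 0, 0, 0, 0, 0, 0, 0])

```text
time_s: 7.98
tool_pos: [0.5388, -0.2082, 0.2343]
tool_rot: [180.0, 0.0, 20.3]
force: [-1.1, -0.1, -0.8]
grip_width: 0.0234
grasp_force: 12.0
```

Call:
step_arm(steps=[0, 0, 0, 0.5, 0, 0, 0, 0, 0, 0, 0, 0, 0, 0, 0])

```text
time_s: 8.35
tool_pos: [0.5389, -0.2082, 0.2338]
tool_rot: [180.0, -0.0, 20.3]
force: [0.4, -0.4, -1.6]
grip_width: 0.0234
grasp_force: 12.0
```

Call:
step_arm(steps=[0, 0, 0, 0.5, 0, 0, 0, 0, 0, 0, 0, 0, 0, 0, 0])

```text
time_s: 8.72
tool_pos: [0.5389, -0.2081, 0.2337]
tool_rot: [180.0, 0.0, 20.3]
force: [-1.9, 0.7, 4.5]
grip_width: 0.0233
grasp_force: 12.0
```

Contact at the expected height. I release it, rise and look.

Call:
step_arm(steps=[0.4, 0, 0, 0, 0, 0.5, 0, 0, 0, 0, 0.5, 0, 0, 0, 0, 0.5, 0, 0, -15, 0, 0.5, 0, 0, -30, 0, 0.5, 0, 0, -30, 0, 1, 0, 0, -15, 0, 1, 0, 0, 0, 0, 1, 0, 0, 0, 0])

```text
time_s: 9.85
tool_pos: [0.5384, -0.2081, 0.3222]
tool_rot: [-179.9, 0.1, 20.3]
force: [0.0, -0.9, -1.0]
grip_width: 0.0658
grasp_force: 0.0
```

Run:
```python
from h import *
import pickle
o=env.get_obs();print(o['time_s'],o['tool_pos'],o['tool_rot'],o['qpos'].round(1),o['force'])
w=cam('wrist');a=cam('scene')
pickle.dump((w,a),open('w3.pkl','wb'))
C=(.539,-.208,.05);u,v=proj(a,C).round().astype(int);u2,v2=proj(w,C).round().astype(int)
f=lambda c,u,v,h:cv2.resize(c['image'][v-h:v+h,u-h:u+h],(400,400),interpolation=2)
cv2.imwrite('pics/h.png',np.hstack([f(w,u2,v2-10,60),f(a,u,v,30)])[:,:,::-1]);print(u2-60,v2-70,u-30,v-30)
for z in(.075,.05): print(proj(w,(.539,-.208,z)))
```

```text
9.85 [ 0.53840737 -0.20812959  0.32218456] [-1.79938442e+02  7.95411118e-02  2.03284654e+01] [ 41.   14.6 -25.9  99.    6.8  68.1 -56.4] [ 0.01084506 -0.9151168  -0.98709624]
196 120 228 127
[255.40351057 198.25738187]
[255.5175753  190.19850097]
```

View pics/h.png

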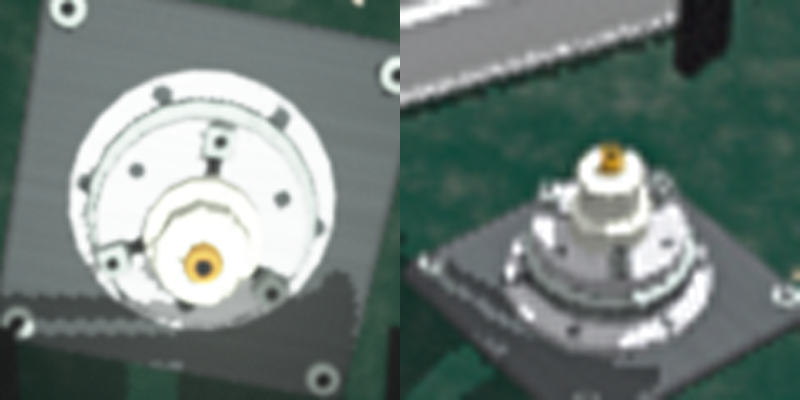

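The body stands upright in the open jaws, with its nipple at crop (203,263). The four plate screws are at crop (68,9), (393,75), (322,380) and (17,322). Now I check concentricity.

Run:
```python
from h import *
import pickle
w,a=pickle.load(open('w3.pkl','rb'))
f=lambda p:(196+p[0]*.3-.35,120+p[1]*.3-.35)
P=np.array([onz(w,f(p),.009) for p in((68,9),(393,75),(322,380),(17,322))]);print(P.round(4),P.mean(0).round(4),((P[0]+P[2])/2).round(4),((P[1]+P[3])/2).round(4))
p,k=brass(w,(.539,-.208,.075),10);print(p,k,'nipple',onz(w,p,.075).round(4))
p2,k=brass(a,(.539,-.208,.075),8);print(p2,k,'scene nipple',onz(a,p2,.075).round(4),tri([ray(w,p),ray(a,p2)]).round(4))
g=lambda p:(228+p[0]*.15-.4,127+p[1]*.15-.4)
print(onz(a,g((429-400,262)),.009),onz(a,g((787-400,295)),.009))
# jaw a inner tips: gap from collar
for q in((219,140),(112,262),(272,292)): print('jaw top screw',onz(w,f(q),.048).round(4))
```

```text
[[ 0.5792 -0.1521  0.009 ]
 [ 0.5946 -0.2483  0.009 ]
 [ 0.4972 -0.2652  0.009 ]
 [ 0.4819 -0.1675  0.009 ]] [ 0.5382 -0.2083  0.009 ] [ 0.5382 -0.2087  0.009 ] [ 0.5382 -0.2079  0.009 ]
(np.float64(256.4259259259259), np.float64(198.47222222222223)) 108 nipple [ 0.5391 -0.2088  0.075 ]
(np.float64(259.4), np.float64(150.6)) 15 scene nipple [ 0.5389 -0.2135  0.075 ] [ 0.5395 -0.2099  0.0725]
[ 0.48540578 -0.16671634  0.009     ] [ 0.59913863 -0.24841113  0.009     ]
jaw top screw [ 0.5644 -0.204   0.048 ]
jaw top screw [ 0.5233 -0.1887  0.048 ]
jaw top screw [ 0.5304 -0.2322  0.048 ]
```

The body is concentric within about 1 mm. Next I rotate back 50° to make room for the closing sweep, then come down round the ring.

Call:
step_arm(steps=[1, 0, 0, 0, -10, 1, 0, 0, 0, -10, 1, 0, 0, 0, -10, 1, 0, 0, 0, -10, 1, 0, 0, 0, -10, 1, 0, 0, 20, 0, 1, 0, 0, 20, 0, 1, 0, 0, 0, 0, 1, 0, 0, 0, 0], grip_force=40)

```text
time_s: 11.08
tool_pos: [0.5389, -0.2081, 0.2829]
tool_rot: [-180.0, -0.0, 70.3]
force: [-0.5, 0.5, -0.4]
grip_width: 0.087
grasp_force: 0.0
```

Run:
```python
from h import *
o=env.get_obs();print(o['time_s'],o['tool_pos'],o['tool_rot'],o['qpos'].round(1),o['force'],o['grip_width'])
y=np.radians(o['tool_rot'][2]);d=np.array([.5386,-.2085])-o['tool_pos'][:2]
print('dx,dy mm',1e3*(d@[np.cos(y),np.sin(y)]),1e3*(d@[np.sin(y),-np.cos(y)]),'dz',1e3*(o['tool_pos'][2]-.1995))
```

```text
11.075 [ 0.53892028 -0.20808924  0.28291328] [-1.79971653e+02 -1.16701927e-02  7.02916206e+01] [ 45.6  17.7 -31.7 101.1  10.2  64.1  -9.1] [-0.51280152  0.54502976 -0.40475886] 0.08700028386527513
dx,dy mm -0.49470498707921695 -0.163001391599092 dz 83.41327778015855
```

Call:
step_arm(steps=[1, -0.5, 0, 20, 0, 1, 0, 0, 25, 0, 1, 0, 0, 20, 0, 1, 0, 0, 10, 0, 1, 0, 0, 6, 0, 1, 0, 0, 0, 0, 1, 0, 0, 0, 0, 1, 0, 0, 0, 0])

```text
time_s: 12.08
tool_pos: [0.539, -0.2088, 0.2029]
tool_rot: [179.9, 0.0, 70.3]
force: [-0.2, -0.4, 1.3]
grip_width: 0.0868
grasp_force: 0.0
```

```bash
cat > rd.py <<'E'
from h import *
o=env.get_obs();print(round(o['time_s'],2),o['tool_pos'].round(4),o['tool_rot'].round(2),'F',o['force'].round(1),'T',o['wrist_torque'].round(3),'w',round(o['grip_width'],4),o['grasp_force'],'q7',o['qpos'][6].round(1),'eff7',o['effort'][6].round(3))
E
python3 rd.py
```

```text
12.07 [ 0.539  -0.2088  0.2029] [1.7993e+02 2.0000e-02 7.0330e+01] F [-0.2 -0.4  1.3] T [-0.019 -0.086 -0.025] w 0.0868 0.0 q7 -11.7 eff7 0.0
```

Call:
step_arm(steps=[1, 0, 0, 3, 0, 1, 0, 0, 0, 0, 0.8, 0, 0, 0, 0, 0.8, 0, 0, 0, 0, 0.8, 0, 0, 0, 0])

```text
time_s: 12.7
tool_pos: [0.5387, -0.2087, 0.1993]
tool_rot: [180.0, 0.0, 70.3]
force: [-0.1, 0.4, -0.4]
grip_width: 0.0711
grasp_force: 0.0
```

Call:
step_arm(steps=[0.7, 0, 0, 0, 0, 0.7, 0, 0, 0, 0, 0.7, 0, 0, 0, 0, 0.7, 0, 0, 0, 0], grip_force=15)

```text
time_s: 13.2
tool_pos: [0.539, -0.2088, 0.1993]
tool_rot: [179.9, -0.0, 70.3]
force: [2.5, -1.0, -2.6]
grip_width: 0.0657
grasp_force: 15.0
```

```bash
python3 rd.py
```

```text
13.2 [ 0.539  -0.2088  0.1993] [179.94  -0.    70.33] F [ 2.5 -1.  -2.6] T [-0.165 -0.609  0.033] w 0.0657 14.99973937869072 q7 -11.8 eff7 0.009
```

Call:
step_arm(steps=[0.7, 0, 0, 0, 0, 0.7, 0, 0, 0, 0, 0.7, 0, 0, 0, 1, 0.7, 0, 0, 0, 1, 0.7, 0, 0, 0, 1, 0.7, 0, 0, 0, 1, 0.7, 0, 0, 0, 1, 0.7, 0, 0, 0, 1], grip_force=40)

```text
time_s: 14.2
tool_pos: [0.5389, -0.2087, 0.1993]
tool_rot: [180.0, 0.0, 64.3]
force: [5.1, -2.4, -3.1]
grip_width: 0.0649
grasp_force: 40.0
```

```bash
python3 rd.py
```

```text
14.2 [ 0.5389 -0.2087  0.1993] [179.96   0.    64.28] F [ 5.1 -2.4 -3.1] T [-0.428 -0.977  0.317] w 0.0649 39.99866724014282 q7 -17.4 eff7 -0.158
```

Call:
step_arm(steps=[0.7, 0, 0, 0, 1, 0.7, 0, 0, 0, 1, 0.7, 0, 0, 0, 1, 0.7, 0, 0, 0, 1, 0.7, 0, 0, 0, 1, 0.7, 0, 0, 0, 1])

```text
time_s: 14.95
tool_pos: [0.5388, -0.2086, 0.1993]
tool_rot: [180.0, -0.0, 58.3]
force: [4.5, -1.5, -2.9]
grip_width: 0.0647
grasp_force: 40.0
```

```bash
python3 rd.py
python3 - <<'E'
from h import *
a=cam('scene');u,v=proj(a,(.539,-.208,.05)).round().astype(int);w=cam('wrist');
cv2.imwrite('pics/i.png',np.hstack([w['image'],cv2.resize(a['image'][v-64:v+32,u-36:u+36],(288,384),interpolation=2)])[:,:,::-1])
E
```

```text
14.95 [ 0.5388 -0.2086  0.1993] [179.98  -0.    58.27] F [ 4.5 -1.5 -2.9] T [-0.393 -1.021  0.263] w 0.0647 39.99894440174103 q7 -23.0 eff7 -0.159
```

View pics/i.png

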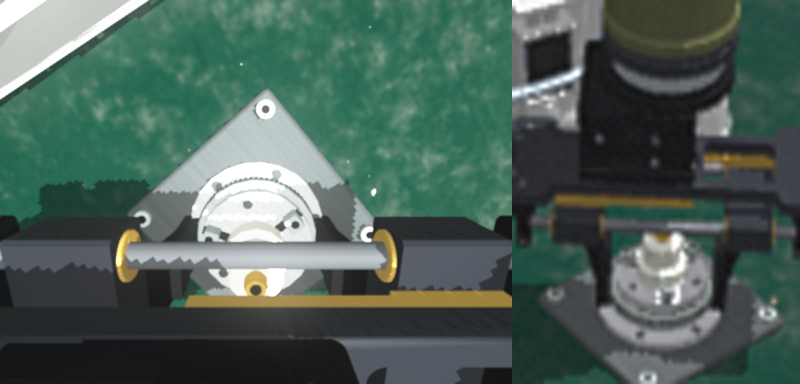

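The pads hold only the ring, and the body stands upright between the jaws. Idle turning torque is about 0.29 N m with eff7 at -0.158. I continue to just short of the earliest possible bite (39°).

Call:
step_arm(steps=[0.7, 0, 0, 0, 2, 0.7, 0, 0, 0, 2, 0.7, 0, 0, 0, 2, 0.7, 0, 0, 0, 2, 0.7, 0, 0, 0, 2, 0.7, 0, 0, 0, 2, 0.7, 0, 0, 0, 2, 0.7, 0, 0, 0, 2, 0.7, 0, 0, 0, 2, 0.7, 0, 0, 0, 1, 0.7, 0, 0, 0, 1, 0.7, 0, 0, 0, 1])

```text
time_s: 16.55
tool_pos: [0.5385, -0.2084, 0.1993]
tool_rot: [-180.0, 0.0, 37.3]
force: [0.5, 1.4, 2.7]
grip_width: 0.065
grasp_force: 40.0
```

```bash
python3 rd.py
```

```text
16.55 [ 0.5385 -0.2084  0.1993] [-1.7996e+02  2.0000e-02  3.7270e+01] F [0.5 1.4 2.7] T [ 0.311 -0.179  0.297] w 0.065 40.000367760658264 q7 -42.6 eff7 -0.167
```

Call:
step_arm(steps=[0.7, 0, 0, 0, 1, 0.7, 0, 0, 0, 1, 0.7, 0, 0, 0, 1])

```text
time_s: 16.92
tool_pos: [0.5385, -0.2083, 0.1992]
tool_rot: [-180.0, 0.0, 34.3]
force: [-1.3, 2.3, 4.2]
grip_width: 0.0647
grasp_force: 40.0
```

```bash
python3 rd.py
```

```text
16.93 [ 0.5385 -0.2083  0.1992] [-1.7995e+02  3.0000e-02  3.4270e+01] F [-1.3  2.3  4.2] T [0.592 0.199 0.326] w 0.0647 40.000795125961304 q7 -45.4 eff7 -0.171
```

Call:
step_arm(steps=[0.7, 0, 0, 0, 1, 0.7, 0, 0, 0, 1, 0.7, 0, 0, 0, 1])

```text
time_s: 17.3
tool_pos: [0.5385, -0.2083, 0.1992]
tool_rot: [-179.9, 0.0, 31.3]
force: [-2.1, 3.6, 5.4]
grip_width: 0.0649
grasp_force: 40.0
```

```bash
python3 rd.py
```

```text
17.3 [ 0.5385 -0.2083  0.1992] [-1.7995e+02  3.0000e-02  3.1270e+01] F [-2.1  3.6  5.4] T [0.724 0.327 0.323] w 0.0649 40.00099182128906 q7 -48.2 eff7 -0.172
```

Call:
step_arm(steps=[0.7, 0, 0, 0, 1])

```text
time_s: 17.42
tool_pos: [0.5385, -0.2083, 0.1992]
tool_rot: [-179.9, 0.0, 30.3]
force: [-2.1, 2.3, 5.8]
grip_width: 0.0648
grasp_force: 40.0
```

```bash
python3 rd.py
```

```text
17.43 [ 0.5385 -0.2083  0.1992] [-1.7995e+02  3.0000e-02  3.0270e+01] F [-2.1  2.3  5.8] T [0.741 0.325 0.307] w 0.0648 40.00106692314148 q7 -49.2 eff7 -0.172
```

Call:
step_arm(steps=[0.7, 0, 0, 0, 1])

```text
time_s: 17.55
tool_pos: [0.5385, -0.2083, 0.1992]
tool_rot: [-179.9, 0.0, 29.3]
force: [-1.9, 3.4, 5.3]
grip_width: 0.0647
grasp_force: 40.0
```

```bash
python3 rd.py
```

```text
17.55 [ 0.5385 -0.2083  0.1992] [-1.7994e+02  3.0000e-02  2.9270e+01] F [-1.9  3.4  5.3] T [0.699 0.299 0.297] w 0.0647 40.00090420246124 q7 -50.1 eff7 -0.172
```

Call:
step_arm(steps=[0.7, 0, 0, 0, 1])

```text
time_s: 17.68
tool_pos: [0.5385, -0.2082, 0.1992]
tool_rot: [-179.9, 0.0, 28.3]
force: [-1.8, 2.8, 6.3]
grip_width: 0.0652
grasp_force: 40.0
```

```bash
python3 rd.py
```

```text
17.68 [ 0.5385 -0.2082  0.1992] [-1.7995e+02  3.0000e-02  2.8270e+01] F [-1.8  2.8  6.3] T [0.713 0.397 0.338] w 0.0652 40.00106155872345 q7 -51.0 eff7 -0.172
```

Call:
step_arm(steps=[0.7, 0, 0, 0, 1])

```text
time_s: 17.8
tool_pos: [0.5385, -0.2082, 0.1992]
tool_rot: [-179.9, 0.0, 27.3]
force: [-1.5, 3.1, 5.6]
grip_width: 0.0647
grasp_force: 40.0
```

```bash
python3 rd.py
```

```text
17.8 [ 0.5385 -0.2082  0.1992] [-1.7994e+02  4.0000e-02  2.7280e+01] F [-1.5  3.1  5.6] T [0.75  0.35  0.309] w 0.0647 40.00107944011688 q7 -52.0 eff7 -0.173
```

Call:
step_arm(steps=[0.7, 0, 0, 0, 1])

```text
time_s: 17.92
tool_pos: [0.5384, -0.2082, 0.1992]
tool_rot: [-179.9, 0.0, 26.3]
force: [-1.5, 3.3, 5.7]
grip_width: 0.0647
grasp_force: 40.0
```

```bash
python3 rd.py
```

```text
17.93 [ 0.5384 -0.2082  0.1992] [-1.7994e+02  4.0000e-02  2.6280e+01] F [-1.5  3.3  5.7] T [0.706 0.403 0.326] w 0.0647 40.00105440616608 q7 -52.9 eff7 -0.173
```

Call:
step_arm(steps=[0.7, 0, 0, 0, 1])

```text
time_s: 18.05
tool_pos: [0.5385, -0.2082, 0.1992]
tool_rot: [-179.9, 0.0, 25.3]
force: [-2.6, 3.3, 5.8]
grip_width: 0.0646
grasp_force: 40.0
```

```bash
python3 rd.py
```

```text
18.05 [ 0.5385 -0.2082  0.1992] [-1.7994e+02  4.0000e-02  2.5280e+01] F [-2.6  3.3  5.8] T [0.789 0.41  0.301] w 0.0646 40.00113487243652 q7 -53.8 eff7 -0.173
```

Call:
step_arm(steps=[0.7, 0, 0, 0, 1])

```text
time_s: 18.18
tool_pos: [0.5384, -0.2082, 0.1992]
tool_rot: [-179.9, 0.0, 24.3]
force: [-1.7, 3.4, 5.7]
grip_width: 0.065
grasp_force: 40.0
```

```bash
python3 rd.py
```

```text
18.18 [ 0.5384 -0.2082  0.1992] [-1.7994e+02  4.0000e-02  2.4280e+01] F [-1.7  3.4  5.7] T [0.832 0.361 0.304] w 0.065 40.001118779182434 q7 -54.8 eff7 -0.173
```

Call:
step_arm(steps=[0.7, 0, 0, 0, 1])

```text
time_s: 18.3
tool_pos: [0.5384, -0.2081, 0.1992]
tool_rot: [-179.9, 0.0, 23.3]
force: [-2.5, 2.9, 5.7]
grip_width: 0.0647
grasp_force: 40.0
```

```bash
python3 rd.py
```

```text
18.3 [ 0.5384 -0.2081  0.1992] [-1.7993e+02  5.0000e-02  2.3280e+01] F [-2.5  2.9  5.7] T [0.725 0.417 0.354] w 0.0647 40.001163482666016 q7 -55.7 eff7 -0.173
```

Call:
step_arm(steps=[0.7, 0, 0, 0, 1])

```text
time_s: 18.42
tool_pos: [0.5384, -0.2081, 0.1992]
tool_rot: [-179.9, 0.0, 22.3]
force: [-1.5, 3.1, 5.4]
grip_width: 0.0647
grasp_force: 40.0
```

```bash
python3 rd.py
```

```text
18.43 [ 0.5384 -0.2081  0.1992] [-1.7993e+02  5.0000e-02  2.2280e+01] F [-1.5  3.1  5.4] T [0.81  0.412 0.288] w 0.0647 40.00101327896118 q7 -56.6 eff7 -0.175
```

Call:
step_arm(steps=[0.7, 0, 0, 0, 1])

```text
time_s: 18.55
tool_pos: [0.5384, -0.2081, 0.1992]
tool_rot: [-179.9, 0.1, 21.3]
force: [-1.7, 2.8, 6.1]
grip_width: 0.0645
grasp_force: 40.0
```

```bash
python3 rd.py
```

```text
18.55 [ 0.5384 -0.2081  0.1992] [-1.7993e+02  5.0000e-02  2.1280e+01] F [-1.7  2.8  6.1] T [0.832 0.422 0.317] w 0.0645 40.00119924545288 q7 -57.6 eff7 -0.175
```

Call:
step_arm(steps=[0.7, 0, 0, 0, 1])

```text
time_s: 18.68
tool_pos: [0.5384, -0.2081, 0.1992]
tool_rot: [-179.9, 0.1, 20.3]
force: [-0.8, 3.3, 5.7]
grip_width: 0.0649
grasp_force: 40.0
```

```bash
python3 rd.py
```

```text
18.68 [ 0.5384 -0.2081  0.1992] [-1.7993e+02  5.0000e-02  2.0290e+01] F [-0.8  3.3  5.7] T [0.826 0.445 0.321] w 0.0649 40.00107228755951 q7 -58.5 eff7 -0.175
```

Call:
step_arm(steps=[0.7, 0, 0, 0, 1])

```text
time_s: 18.8
tool_pos: [0.5384, -0.208, 0.1992]
tool_rot: [-179.9, 0.1, 19.3]
force: [-1.7, 3.0, 5.5]
grip_width: 0.0648
grasp_force: 40.0
```

```bash
python3 rd.py
```

```text
18.8 [ 0.5384 -0.208   0.1992] [-1.7993e+02  6.0000e-02  1.9280e+01] F [-1.7  3.   5.5] T [0.754 0.448 0.254] w 0.0648 40.00113129615784 q7 -59.5 eff7 -0.176
```

Call:
step_arm(steps=[0.7, 0, 0, 0, 1])

```text
time_s: 18.92
tool_pos: [0.5384, -0.2081, 0.1992]
tool_rot: [-179.9, 0.1, 18.3]
force: [-1.9, 3.2, 5.6]
grip_width: 0.0646
grasp_force: 40.0
```

```bash
python3 rd.py
```

```text
18.93 [ 0.5384 -0.2081  0.1992] [-1.7993e+02  6.0000e-02  1.8280e+01] F [-1.9  3.2  5.6] T [0.839 0.436 0.346] w 0.0646 40.001158118247986 q7 -60.4 eff7 -0.176
```

Call:
step_arm(steps=[0.7, 0, 0, 0, 1])

```text
time_s: 19.05
tool_pos: [0.5384, -0.2081, 0.1992]
tool_rot: [-179.9, 0.1, 17.3]
force: [-1.6, 3.5, 5.6]
grip_width: 0.0649
grasp_force: 40.0
```

```bash
python3 rd.py
```

```text
19.05 [ 0.5384 -0.2081  0.1992] [-1.7993e+02  6.0000e-02  1.7280e+01] F [-1.6  3.5  5.6] T [0.833 0.426 0.315] w 0.0649 40.001201033592224 q7 -61.3 eff7 -0.176
```

Call:
step_arm(steps=[0.7, 0, 0, 0, 1])

```text
time_s: 19.18
tool_pos: [0.5384, -0.208, 0.1992]
tool_rot: [-179.9, 0.1, 16.3]
force: [-1.4, 3.4, 5.8]
grip_width: 0.065
grasp_force: 40.0
```

```bash
python3 rd.py
```

```text
19.18 [ 0.5384 -0.208   0.1992] [-1.7993e+02  6.0000e-02  1.6290e+01] F [-1.4  3.4  5.8] T [0.924 0.492 0.331] w 0.065 40.00121712684631 q7 -62.3 eff7 -0.176
```

Call:
step_arm(steps=[0.7, 0, 0, 0, 1])

```text
time_s: 19.3
tool_pos: [0.5384, -0.208, 0.1992]
tool_rot: [-179.9, 0.1, 15.3]
force: [-2.3, 2.9, 6.3]
grip_width: 0.0649
grasp_force: 40.0
```

```bash
python3 rd.py
```

```text
19.3 [ 0.5384 -0.208   0.1992] [-1.7992e+02  6.0000e-02  1.5290e+01] F [-2.3  2.9  6.3] T [0.88  0.448 0.344] w 0.0649 40.0012743473053 q7 -63.2 eff7 -0.176
```

Call:
step_arm(steps=[0.7, 0, 0, 0, 1])

```text
time_s: 19.42
tool_pos: [0.5384, -0.208, 0.1992]
tool_rot: [-179.9, 0.1, 14.3]
force: [-2.0, 4.3, 5.6]
grip_width: 0.0649
grasp_force: 40.0
```

```bash
python3 rd.py
```

```text
19.43 [ 0.5384 -0.208   0.1992] [-1.7993e+02  6.0000e-02  1.4280e+01] F [-2.   4.3  5.6] T [0.876 0.496 0.298] w 0.0649 40.00119388103485 q7 -64.1 eff7 -0.176
```

Call:
step_arm(steps=[0.7, 0, 0, 0, 1])

```text
time_s: 19.55
tool_pos: [0.5384, -0.2079, 0.1992]
tool_rot: [-179.9, 0.1, 13.3]
force: [-2.6, 3.6, 6.3]
grip_width: 0.0649
grasp_force: 40.0
```

```bash
python3 rd.py
```

```text
19.55 [ 0.5384 -0.2079  0.1992] [-1.7992e+02  7.0000e-02  1.3290e+01] F [-2.6  3.6  6.3] T [0.892 0.438 0.334] w 0.0649 40.00120460987091 q7 -65.1 eff7 -0.176
```

Call:
step_arm(steps=[0.7, 0, 0, 0, 1])

```text
time_s: 19.68
tool_pos: [0.5384, -0.2079, 0.1992]
tool_rot: [-179.9, 0.1, 12.3]
force: [-1.6, 4.3, 5.5]
grip_width: 0.065
grasp_force: 40.0
```

```bash
python3 rd.py
```

```text
19.68 [ 0.5384 -0.2079  0.1992] [-1.7992e+02  7.0000e-02  1.2290e+01] F [-1.6  4.3  5.5] T [0.953 0.457 0.321] w 0.065 40.00117778778076 q7 -66.0 eff7 -0.181
```

Call:
step_arm(steps=[0.7, 0, 0, 0, 1])

```text
time_s: 19.8
tool_pos: [0.5384, -0.2079, 0.1992]
tool_rot: [-179.9, 0.1, 11.3]
force: [-1.0, 3.7, 6.2]
grip_width: 0.0646
grasp_force: 40.0
```

```bash
python3 rd.py
```

```text
19.8 [ 0.5384 -0.2079  0.1992] [-1.7992e+02  7.0000e-02  1.1290e+01] F [-1.   3.7  6.2] T [0.921 0.496 0.312] w 0.0646 40.00121712684631 q7 -67.0 eff7 -0.182
```

Call:
step_arm(steps=[0.7, 0, 0, 0, 1])

```text
time_s: 19.92
tool_pos: [0.5384, -0.2078, 0.1992]
tool_rot: [-179.9, 0.1, 10.3]
force: [-2.1, 4.7, 5.6]
grip_width: 0.065
grasp_force: 40.0
```

```bash
python3 rd.py
```

```text
19.93 [ 0.5384 -0.2078  0.1992] [-1.7992e+02  8.0000e-02  1.0290e+01] F [-2.1  4.7  5.6] T [0.938 0.491 0.306] w 0.065 40.00119209289551 q7 -67.9 eff7 -0.182
```

Call:
step_arm(steps=[0.7, 0, 0, 0, 1])

```text
time_s: 20.05
tool_pos: [0.5384, -0.2079, 0.1992]
tool_rot: [-179.9, 0.1, 9.3]
force: [-2.0, 4.8, 7.0]
grip_width: 0.0651
grasp_force: 40.0
```

```bash
python3 rd.py
```

```text
20.05 [ 0.5384 -0.2079  0.1992] [-1.7992e+02  8.0000e-02  9.2900e+00] F [-2.   4.8  7. ] T [0.966 0.476 0.317] w 0.0651 40.00129580497742 q7 -68.8 eff7 -0.182
```

Call:
step_arm(steps=[0.7, 0, 0, 0, 1])

```text
time_s: 20.18
tool_pos: [0.5384, -0.2078, 0.1992]
tool_rot: [-179.9, 0.1, 8.3]
force: [-2.8, 4.9, 6.3]
grip_width: 0.0648
grasp_force: 40.0
```

```bash
python3 rd.py
```

```text
20.18 [ 0.5384 -0.2078  0.1992] [-1.7992e+02  8.0000e-02  8.2900e+00] F [-2.8  4.9  6.3] T [0.953 0.543 0.409] w 0.0648 40.00130653381348 q7 -69.8 eff7 -0.199
```

The bite is starting, so I go to half-degree steps.

Call:
step_arm(steps=[0.7, 0, 0, 0, 0.5])

```text
time_s: 20.3
tool_pos: [0.5384, -0.2078, 0.1993]
tool_rot: [-179.9, 0.1, 7.8]
force: [-1.7, 3.9, 6.2]
grip_width: 0.0645
grasp_force: 40.0
```

```bash
python3 rd.py
```

```text
20.3 [ 0.5384 -0.2078  0.1993] [-1.7992e+02  8.0000e-02  7.8100e+00] F [-1.7  3.9  6.2] T [0.935 0.459 0.329] w 0.0645 40.00163912773132 q7 -70.2 eff7 -0.302
```

Call:
step_arm(steps=[0.7, 0, 0, 0, 0])

```text
time_s: 20.42
tool_pos: [0.5384, -0.2078, 0.1992]
tool_rot: [-179.9, 0.1, 7.8]
force: [-2.9, 3.6, 6.5]
grip_width: 0.0645
grasp_force: 40.0
```

```bash
python3 rd.py
```

```text
20.43 [ 0.5384 -0.2078  0.1992] [-1.7992e+02  8.0000e-02  7.8100e+00] F [-2.9  3.6  6.5] T [0.966 0.466 0.271] w 0.0645 40.00157654285431 q7 -70.2 eff7 -0.246
```

Call:
step_arm(steps=[0.7, 0, 0, 0, 0])

```text
time_s: 20.55
tool_pos: [0.5384, -0.2078, 0.1992]
tool_rot: [-179.9, 0.1, 7.8]
force: [-2.4, 4.2, 6.1]
grip_width: 0.0648
grasp_force: 40.0
```

```bash
python3 rd.py
```

```text
20.55 [ 0.5384 -0.2078  0.1992] [-1.7992e+02  8.0000e-02  7.8100e+00] F [-2.4  4.2  6.1] T [0.955 0.476 0.229] w 0.0648 40.00161051750183 q7 -70.2 eff7 -0.239
```

Call:
step_arm(steps=[0.7, 0, 0, 0, 0.5])

```text
time_s: 20.68
tool_pos: [0.5384, -0.2078, 0.1992]
tool_rot: [-179.9, 0.1, 7.3]
force: [-2.7, 4.4, 5.7]
grip_width: 0.0648
grasp_force: 40.0
```

```bash
python3 rd.py
```

```text
20.68 [ 0.5384 -0.2078  0.1992] [-1.7992e+02  9.0000e-02  7.3200e+00] F [-2.7  4.4  5.7] T [0.982 0.522 0.318] w 0.0648 40.001376271247864 q7 -70.7 eff7 -0.279
```

Call:
step_arm(steps=[0.7, 0, 0, 0, 1])

```text
time_s: 20.8
tool_pos: [0.5384, -0.2078, 0.1992]
tool_rot: [-179.9, 0.1, 6.3]
force: [-1.8, 4.7, 5.7]
grip_width: 0.0651
grasp_force: 40.0
```

```bash
python3 rd.py
```

```text
20.8 [ 0.5384 -0.2078  0.1992] [-1.7992e+02  8.0000e-02  6.3100e+00] F [-1.8  4.7  5.7] T [0.984 0.491 0.421] w 0.0651 40.001195669174194 q7 -71.6 eff7 -0.242
```

Call:
step_arm(steps=[0.7, 0, 0, 0, 0])

```text
time_s: 20.92
tool_pos: [0.5384, -0.2078, 0.1992]
tool_rot: [-179.9, 0.1, 6.3]
force: [-1.8, 4.2, 5.0]
grip_width: 0.0649
grasp_force: 40.0
```

```bash
python3 rd.py
```

```text
20.93 [ 0.5384 -0.2078  0.1992] [-1.7991e+02  8.0000e-02  6.3100e+00] F [-1.8  4.2  5. ] T [1.002 0.506 0.202] w 0.0649 40.001678466796875 q7 -71.6 eff7 -0.236
```

Call:
step_arm(steps=[0.7, 0, 0, 0, 0])

```text
time_s: 21.05
tool_pos: [0.5384, -0.2078, 0.1992]
tool_rot: [-179.9, 0.1, 6.3]
force: [-3.0, 4.1, 6.0]
grip_width: 0.0648
grasp_force: 40.0
```

```bash
python3 rd.py
```

```text
21.05 [ 0.5384 -0.2078  0.1992] [-1.7991e+02  8.0000e-02  6.3100e+00] F [-3.   4.1  6. ] T [0.995 0.497 0.205] w 0.0648 40.00157833099365 q7 -71.6 eff7 -0.217
```

Call:
step_arm(steps=[0.7, 0, 0, 0, 0])

```text
time_s: 21.18
tool_pos: [0.5384, -0.2078, 0.1992]
tool_rot: [-179.9, 0.1, 6.3]
force: [-1.7, 4.3, 5.9]
grip_width: 0.065
grasp_force: 40.0
```

```bash
python3 rd.py
```

```text
21.18 [ 0.5384 -0.2078  0.1992] [-1.7991e+02  8.0000e-02  6.3000e+00] F [-1.7  4.3  5.9] T [0.985 0.492 0.176] w 0.065 40.00154256820679 q7 -71.6 eff7 -0.217
```

Call:
step_arm(steps=[0.7, 0, 0, 0, 1])

```text
time_s: 21.3
tool_pos: [0.5384, -0.2077, 0.1992]
tool_rot: [-179.9, 0.1, 5.3]
force: [-2.3, 4.3, 6.7]
grip_width: 0.0648
grasp_force: 40.0
```

```bash
python3 rd.py
```

```text
21.3 [ 0.5384 -0.2077  0.1992] [-1.7992e+02  9.0000e-02  5.3200e+00] F [-2.3  4.3  6.7] T [1.016 0.523 0.393] w 0.0648 40.001261830329895 q7 -72.6 eff7 -0.262
```

Call:
step_arm(steps=[0.7, 0, 0, 0, 0, 0.7, 0, 0, 0, 0.5], grip_force=58)

```text
time_s: 21.55
tool_pos: [0.5384, -0.2077, 0.1992]
tool_rot: [-179.9, 0.1, 4.8]
force: [-2.2, 3.5, 7.2]
grip_width: 0.0646
grasp_force: 58.0
```

```bash
python3 rd.py
```

```text
21.55 [ 0.5384 -0.2077  0.1992] [-1.7992e+02  9.0000e-02  4.8400e+00] F [-2.2  3.5  7.2] T [1.004 0.523 0.414] w 0.0646 58.00219237804413 q7 -73.0 eff7 -0.369
```

Call:
step_arm(steps=[0.7, 0, 0, 0, 0.5])

```text
time_s: 21.68
tool_pos: [0.5384, -0.2077, 0.1992]
tool_rot: [-179.9, 0.1, 4.3]
force: [-2.1, 4.5, 6.8]
grip_width: 0.0646
grasp_force: 58.0
```

```bash
python3 rd.py
```

```text
21.68 [ 0.5384 -0.2077  0.1992] [-1.7993e+02  9.0000e-02  4.3400e+00] F [-2.1  4.5  6.8] T [0.983 0.516 0.481] w 0.0646 58.002201318740845 q7 -73.5 eff7 -0.402
```

Forward torque is about 0.13–0.17 N m over idle. I check it by backing off 2° and coming back to the same angle, reading both ways.

Call:
step_arm(steps=[0.7, 0, 0, 0, -1])

```text
time_s: 21.8
tool_pos: [0.5384, -0.2078, 0.1992]
tool_rot: [-179.9, 0.1, 5.3]
force: [-1.9, 4.3, 5.9]
grip_width: 0.0644
grasp_force: 58.0
```

```bash
python3 rd.py
```

```text
21.8 [ 0.5384 -0.2078  0.1992] [-1.799e+02  8.000e-02  5.270e+00] F [-1.9  4.3  5.9] T [ 1.01   0.437 -0.169] w 0.0644 58.00238907337189 q7 -72.6 eff7 -0.01
```

Call:
step_arm(steps=[0.7, 0, 0, 0, -1])

```text
time_s: 21.92
tool_pos: [0.5384, -0.2079, 0.1992]
tool_rot: [-179.9, 0.1, 6.3]
force: [-1.7, 4.5, 6.7]
grip_width: 0.0647
grasp_force: 58.0
```

```bash
python3 rd.py
```

```text
21.93 [ 0.5384 -0.2079  0.1992] [-1.7989e+02  7.0000e-02  6.2600e+00] F [-1.7  4.5  6.7] T [ 1.021  0.449 -0.205] w 0.0647 58.00256967544556 q7 -71.7 eff7 0.06
```

Call:
step_arm(steps=[0.7, 0, 0, 0, 1])

```text
time_s: 22.05
tool_pos: [0.5384, -0.2078, 0.1992]
tool_rot: [-179.9, 0.1, 5.3]
force: [-2.6, 4.2, 6.0]
grip_width: 0.0646
grasp_force: 58.0
```

```bash
python3 rd.py
```

```text
22.05 [ 0.5384 -0.2078  0.1992] [-1.7991e+02  9.0000e-02  5.3100e+00] F [-2.6  4.2  6. ] T [1.    0.534 0.481] w 0.0646 58.001845479011536 q7 -72.6 eff7 -0.245
```

Call:
step_arm(steps=[0.7, 0, 0, 0, 1])

```text
time_s: 22.18
tool_pos: [0.5384, -0.2077, 0.1992]
tool_rot: [-179.9, 0.1, 4.3]
force: [-1.6, 3.7, 6.5]
grip_width: 0.0646
grasp_force: 58.0
```

```bash
python3 rd.py
```

```text
22.18 [ 0.5384 -0.2077  0.1992] [-1.7992e+02  9.0000e-02  4.3200e+00] F [-1.6  3.7  6.5] T [1.037 0.528 0.46 ] w 0.0646 58.001965284347534 q7 -73.5 eff7 -0.335
```

The bite torque at this angle is about 0.155 N m, or about 10 N per jaw. I release and lift clear.

Call:
step_arm(steps=[0.85, 0, 0, 0, 0, 1, 0, 0, 0, 0, 1, 0, 0, 0, 0, 1, 0, 0, 0, 0, 1, 0, 0, 0, 0])

```text
time_s: 22.8
tool_pos: [0.5387, -0.2088, 0.1992]
tool_rot: [180.0, 0.0, 4.3]
force: [0.4, 0.9, 0.8]
grip_width: 0.0867
grasp_force: 0.0
```

Call:
step_arm(steps=[1, 0, 0, -15, 0, 1, 0, 0, -30, 0, 1, 0, 0, -40, 0, 1, 0, 0, -40, 0, 1, 0, 0, 0, 0, 1, 0, 0, 0, 0])

```text
time_s: 23.55
tool_pos: [0.5385, -0.2086, 0.3246]
tool_rot: [180.0, -0.0, 4.3]
force: [0.8, 0.3, -0.9]
grip_width: 0.0869
grasp_force: 0.0
```

```bash
python3 rd.py
python3 - <<'E'
from h import *
w=cam('wrist');a=cam('scene');C=(.539,-.208,.05)
u,v=proj(a,C).round().astype(int);u2,v2=proj(w,C).round().astype(int)
f=lambda c,u,v,h:cv2.resize(c['image'][v-h:v+h,u-h:u+h],(400,400),interpolation=2)
cv2.imwrite('pics/j.png',np.hstack([f(w,u2,v2-10,50),f(a,u,v,30)])[:,:,::-1])
E
```

```text
23.55 [ 0.5385 -0.2086  0.3246] [ 1.7997e+02 -1.0000e-02  4.3300e+00] F [ 0.8  0.3 -0.9] T [0.045 0.039 0.011] w 0.0869 0.0 q7 -71.0 eff7 0.001
```

View pics/j.png

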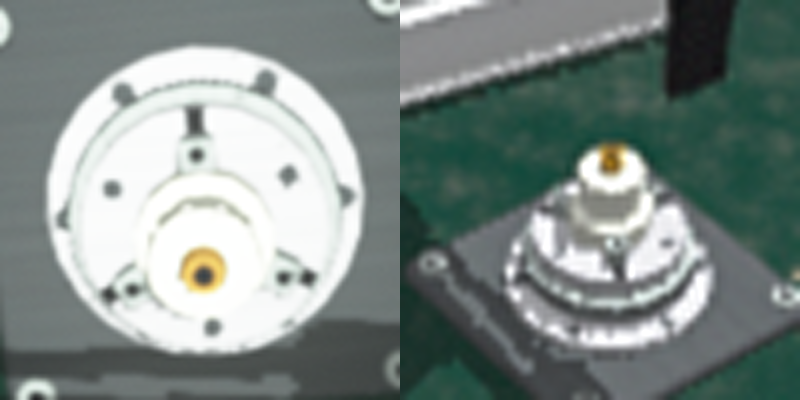

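The body stands upright, with its nipple at crop (203,270). All three jaws are closed on its collar and the gripper is clear, so I hand the job in.

```bash
python3 -c "
from cell import env
print(env.sign_off())"
```

```text
the job is handed in; nothing more can be done
None
```

The white valve body stands upright in the chuck with all three jaws closed on its foot collar. The torque readings put the bite at about 10 N per jaw (a noisy figure, perhaps 11 N). The arm is clear, and I handed the job in at about 24 s; no verdict came back.

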